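# Sort loose pneumatic parts into the trays that show their kind

## Task

Sort the loose pressure gauge, the two straight push-in fittings and the two bronze silencers into the three grey trays: each part goes into the tray whose ledge carries the fixed sample of the same kind. Every part is to lie flat on the tray's floor, not on another part, the same way up as it lies now (the gauge dial up), and be let go.

Things in the scene. Friction and masses are not known exactly. Their poses are not given: they have to be found in the camera images.
- gauge: Round pressure gauge lying on its back, dial up: black case 50 mm across, 21 mm high, brass stem pointing along its -x; 68 mm long in all, about 90 g. Origin: centre of its outline, at the underside; the centre of the round case lies 9 mm from it along +x; z up. Grip the case across y.
- fitting_large: Larger straight push-in fitting lying on its side: white threaded end, black sleeve, blue collar. 21 mm wide (its x), 41 mm long (its y), 21 mm high, about 35 g. Origin: centre of its underside; z up. Grip it across x.
- fitting_small: Smaller straight push-in fitting lying on its side: white threaded end, black sleeve, blue collar. 17 mm wide (its x), 32 mm long (its y), 16 mm high, about 35 g. Origin: centre of its underside; z up. Grip it across x.
- silencer_one: Smaller silencer lying on its side: brass thread and hexagon, long rounded bronze nose. 20 mm wide (its x), 45 to 51 mm long (its y), 19 mm high, about 30 g. Origin: centre of its underside; z up. Grip it across x.
- silencer_two: Larger silencer lying on its side: brass thread and hexagon, long rounded bronze nose. 22 mm wide (its x), 49 to 55 mm long (its y), 20 mm high, about 30 g. Origin: centre of its underside; z up. Grip it across x.
- tray_gauge: The tray for the gauge: its sample is a slightly smaller gauge, 23 mm high. Low grey tray, fixed. Pocket inside 104 mm (x) by 124 mm (y), solid floor 12.5 mm and rim 21 mm above the bench, walls 3 mm; at its +x end a ledge 50 mm deep, 23 mm high, carries the fixed sample. Trays differ only in the sample. Origin: under the pocket's centre, at bench height; x towards the ledge, y across, z up.
- tray_fitting: The tray for both fittings: its sample is a straight push-in fitting, 18 mm high. Low grey tray, fixed. Pocket inside 104 mm (x) by 124 mm (y), solid floor 12.5 mm and rim 21 mm above the bench, walls 3 mm; at its +x end a ledge 50 mm deep, 23 mm high, carries the fixed sample. Trays differ only in the sample. Origin: under the pocket's centre, at bench height; x towards the ledge, y across, z up.
- tray_silencer: The tray for both silencers: its sample is a bronze silencer, 20 mm high. Low grey tray, fixed. Pocket inside 104 mm (x) by 124 mm (y), solid floor 12.5 mm and rim 21 mm above the bench, walls 3 mm; at its +x end a ledge 50 mm deep, 23 mm high, carries the fixed sample. Trays differ only in the sample. Origin: under the pocket's centre, at bench height; x towards the ledge, y across, z up.

How it is judged:
At the end, for the whole second after the job is handed in: Gauge, both fittings and both silencers each in the pocket of the tray with their sample: origin within 52 mm of its centre along x and 62 mm along y, under 16.5 mm above the bench (floor 12.5 mm), within 0.15 rad of level and the same way up as at the start, released, at rest (x of gauge in the frame of tray_gauge between -0.052 and 0.052 m and y of gauge in the frame of tray_gauge between -0.062 and 0.062 m and z of gauge in the frame of tray_gauge below 0.0165 m and angle between each of gauge, fitting_large, fitting_small, silencer_one, silencer_two's own z axis and vertical below 0.15 rad and linear speed of each of gauge, fitting_large, fitting_small, silencer_one, silencer_two below 0.02 m/s and angular speed of each of gauge, fitting_large, fitting_small, silencer_one, silencer_two below 0.2 rad/s and contact force between each of gauge, fitting_large, fitting_small, silencer_one, silencer_two and the fingers below 0.05 N and x of fitting_large in the frame of tray_fitting between -0.052 and 0.052 m and y of fitting_large in the frame of tray_fitting between -0.062 and 0.062 m and z of each of fitting_large, fitting_small in the frame of tray_fitting below 0.0165 m and x of fitting_small in the frame of tray_fitting between -0.052 and 0.052 m and y of fitting_small in the frame of tray_fitting between -0.062 and 0.062 m and x of silencer_one in the frame of tray_silencer between -0.052 and 0.052 m and y of silencer_one in the frame of tray_silencer between -0.062 and 0.062 m and z of each of silencer_one, silencer_two in the frame of tray_silencer below 0.0165 m and x of silencer_two in the frame of tray_silencer between -0.052 and 0.052 m and y of silencer_two in the frame of tray_silencer between -0.062 and 0.062 m); the robot touches nothing.
It also fails if it takes over 104 s, if anything falls off the work surface, if the arm or the gripper's body presses on something with over 40 N, if the wrist force passes 120 N, or if a joint passes its speed limit or range.

## Robot

A 6-joint arm with a two-finger parallel gripper is mounted at the origin on a cart in front of the work surface, level with it; the furniture and walls round the work are solid. World frame = base frame: x ahead of the robot, y to its left, z up, the work surface at z = 0. Lengths are in m, angles in rad, forces in N, time in s.
With the tool pointing down it reaches from about 0.25 to 0.8 m from the base axis. Payload 3.9 kg.
Tool frame: the origin (TCP) lies between the finger pads; the fingertips stand 8 mm ahead of it and the grasp point (between the pads) lies 11 mm behind it; z points along the fingers, y is the direction in which the jaws open and shut (so a half turn about z gives the same grasp; the last joint's range is limited). The gripper opens to 85 mm and grips with 20 to 120 N. Pads are 22 mm wide; open, the fingers measure 114 mm over their backs; the gripper's body (76 mm by 85 mm) begins 54 mm behind the grasp point. The pads swing forward as they close: fully open they stand 13 mm farther back than shut.
Start: joints at [1.164, 0.26, -0.138, 1.173, 0, 1.571], TCP at [0.208, 0.482, 0.239] pointing down, gripper open.
Joint ranges: [-2.78, 2.78], [-0.83, 1.72], [-1.28, 1.37], [-1.9, 2.12], [-1.57, 1.48], [-3.14, 3.14]. Speed limits (rad/s): [2.57, 2.57, 3.14, 3.14, 3.14, 3.14].

## Interface

Orientations are given as [roll, pitch, yaw] about the fixed x, y, z axes, in that order (R = Rz(yaw) Ry(pitch) Rx(roll)).
In Python, from plant import robot, read_camera, hand_in, find_in, cut_out gives the robot as it stands. The module is installed in compiled form; this text tells all that it offers.
- The arm moves only by the shell command python3 -m handwheel 'ROWS'. ROWS is text: rows parted by semicolons, each of 7 numbers parted by spaces: the shift along the world's x, y, z in cm, then the turn, a rotation vector about the world's x, y, z in degrees, then the opening, from -1 (shut) to 1 (fully open), so that 0 is half open. In form: dx dy dz ax ay az jaw; .... A call has 1 to 10 rows; each row is the pose to reach, as a shift and turn from the pose measured when the call began; what a row does not reach only later rows make up. A row lasts 1/8 s, in which the tool goes at most 62.5 mm and 10.7 degrees, less where a joint would pass 70% of its speed; a pose out of reach is approached as far as the arm can. A call with a gripper value outside its range is refused whole. The fingers move at their own pace and stop on an object; the grip force is fixed at half the most. Time passes only in rows, so rows that repeat a pose let the fingers close. It gives the time, the measured TCP pose, the force and the opening at its end, in the units of the state.
- robot.get_obs(): the state, without advancing time (a new reading comes with each control period).
- read_camera(name): name is "scene" or "top"; returns a dict with "color" (400x640x3 uint8, blue, green, red), "vertical_fov" (degrees; the focal length in pixels is half the picture's height over the tangent of half this angle, whatever the lens; pixels are square), "cx", "cy" (the principal point, pixels), "cam_to_world" (4x4, takes a point from camera to world coordinates). Camera axes: x right, y up, looking along -z (the intrinsics and any distortion apply to the point x, -y, -z); pixel columns grow to the right and rows downward; lengths in m; the calibration is good to about 2 mm. A picture is of the moment at which its call begins. There is no depth.
- hand_in(): hands the job in, once; it reports no verdict.
Trained networks look in the newest picture that a camera, given by its name, has taken for a name from the list of things; names that differ only in an ending like _2 or _b are one class to them, and where a whole thing is asked for, a point or a joint stands for the part that bears it (a point fixed in the world has none). Each returns a list of dicts, best first, with "conf" (0 to 1); they miss things now and then, are a little off and sometimes report something else, mostly with a low value. They report only what shows in the picture. A call takes as long as a camera call.
- find_in(query, camera): "box" ([centre column, centre row, width, height] in pixels, round what is visible of it).
- cut_out(query, camera): "pixels" (400x640 bool, what is visible of it) and "box" ([centre column, centre row, width, height] in pixels, round what is visible of it).
The state is a dict: "time": time; "joints": joint angles; "qvel": joint speeds; "joint_efforts": joint torques, N m; "tcp_pos": TCP position; "tcp_rot": TCP orientation; "wrist_force": force on the tool from outside, world axes, zero at the start; "wrist_torque": the same for the moment, N m; "opening": opening from 0.0 (shut) to 1.0 (fully open).
Only numpy, scipy, OpenCV 4.12 (cv2) and the standard library are available. Lean on these libraries where they do the work, as an engineer would, in place of code of your own. Each camera call takes 0.05 s, during which the arm holds its last target.

## Working session

There is one attempt and no reset: what is moved stays moved. The work goes in short steps, Python scripts to look and compute and a shell command to move; the robot and the scene stay as the last step left them, time stands still between calls to the robot, and variables do not carry over. Pictures are saved under pics/ and viewed, and the job is handed in when it is done.

```bash
mkdir -p pics; ls
python3 - <<'E'
from plant import *
import cv2
for n in ("top","scene"):
    c=read_camera(n); cv2.imwrite(f"pics/{n}0.png",c["color"])
    print(n,{k:v for k,v in c.items() if k!="color"})
    for q in ["gauge","fitting_large","fitting_small","silencer_one","silencer_two","tray_gauge","tray_fitting","tray_silencer"]:
        print(q,[(round(d["conf"],2),[round(float(x)) for x in d["box"]]) for d in find_in(q,n)])
print(robot.get_obs())
E
```

```text
pics
top {'vertical_fov': 47.72559796877802, 'cx': 320.4662248070176, 'cy': 201.49793322861845, 'cam_to_world': array([[ 0.00270013,  0.99530299, -0.09677117,  0.42621421],
       [-0.99997823,  0.0021048 , -0.00625346, -0.05164178],
       [-0.00602041,  0.09678595,  0.99528701,  1.24758499],
       [ 0.        ,  0.        ,  0.        ,  1.        ]])}
gauge [(0.87, [393, 229, 22, 16])]
fitting_large [(0.61, [255, 237, 14, 16])]
fitting_small [(0.53, [294, 235, 14, 6])]
silencer_one [(0.61, [424, 185, 4, 12])]
silencer_two [(0.57, [446, 239, 18, 8])]
tray_gauge [(0.74, [289, 168, 53, 68])]
tray_fitting [(0.86, [219, 162, 60, 67])]
tray_silencer [(0.67, [362, 164, 58, 61])]
scene {'vertical_fov': 52.72052208480811, 'cx': 319.22541807795744, 'cy': 198.0283528160893, 'cam_to_world': array([[-0.48975207,  0.63398314, -0.59850505, -0.0149832 ],
       [-0.87183007, -0.35026315,  0.34238583,  0.26274017],
       [ 0.00743258,  0.68947887,  0.72426766,  0.70889452],
       [ 0.        ,  0.        ,  0.        ,  1.        ]])}
gauge [(0.72, [401, 197, 26, 22])]
fitting_large [(0.73, [26
[... 198 characters left out ...]
)]
tray_silencer [(0.79, [335, 168, 75, 55])]
{'time': 0.9, 'joints': array([ 1.16397931e+00,  2.59981895e-01, -1.38067726e-01,  1.17274019e+00,
       -2.66690821e-06,  1.57078337e+00]), 'qvel': array([ 0.00159732, -0.0017181 ,  0.00058293,  0.00010659,  0.00011059,
        0.00015302]), 'joint_efforts': array([-7.20507633e-04, -4.05600071e+01,  2.54237849e+01,  7.50696727e-04,
       -3.25601242e-06, -4.03890894e-06]), 'tcp_pos': array([0.20773305, 0.48214251, 0.23932606]), 'tcp_rot': array([3.14158614e+00, 2.66699265e-06, 2.73478860e+00]), 'wrist_force': array([0.46373583, 0.40739697, 0.02656099]), 'wrist_torque': array([0.02138217, 0.00569036, 0.01983632]), 'opening': 0.9981719811899383}
```

Run:
```python
import cv2
a=cv2.imread("pics/top0.png"); cv2.imwrite("pics/top0c.png",cv2.resize(a[110:270,180:480],(800,427),interpolation=cv2.INTER_CUBIC))
```

```text
(no output)
```

View pics/top0.png

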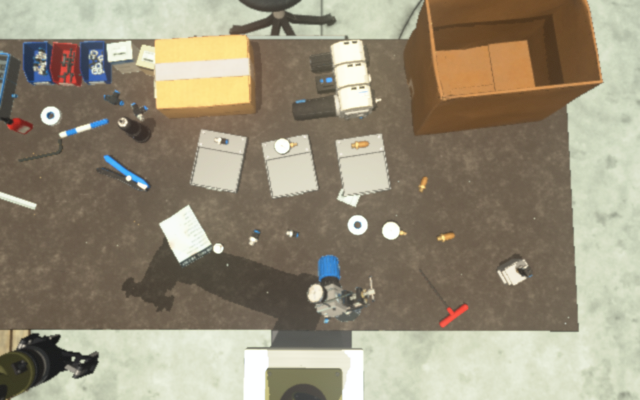

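View pics/top0c.png

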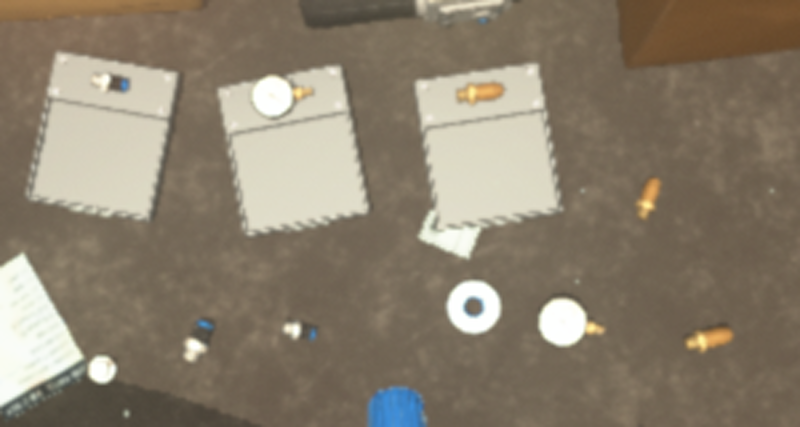

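View pics/scene0.png

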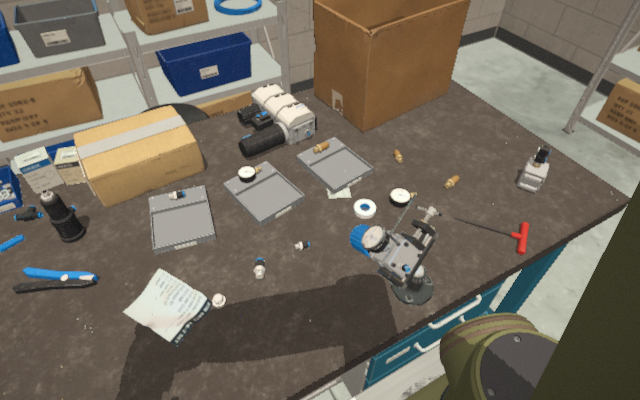

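```bash
cat > h.py <<'E'
from plant import *
import numpy as np, cv2
def ray(c,u,v):
    f=200/np.tan(np.radians(c["vertical_fov"])/2)
    d=np.array([(u-c["cx"])/f,-(v-c["cy"])/f,-1.]); M=c["cam_to_world"]
    return M[:3,3],M[:3,:3]@d
def w(c,u,v,z):
    o,d=ray(c,u,v); return o+d*(z-o[2])/d[2]
def px(c,p):
    f=200/np.tan(np.radians(c["vertical_fov"])/2);M=c["cam_to_world"]
    q=M[:3,:3].T@(np.array(p)-M[:3,3]); return c["cx"]+f*q[0]/-q[2], c["cy"]-f*q[1]/-q[2]
Q=["gauge","fitting_large","fitting_small","silencer_one","silencer_two","tray_gauge","tray_fitting","tray_silencer"]
H=dict(gauge=.012,fitting_large=.0105,fitting_small=.008,silencer_one=.0095,silencer_two=.01,tray_gauge=.02,tray_fitting=.02,tray_silencer=.02)
def look(qs=Q,cams=("top","scene")):
    for n in cams:
        c=read_camera(n)
        for q in qs:
            for r in cut_out(q,n)[:2]:
                v,u=np.nonzero(r["pixels"])
                if len(u)<5: continue
                P=np.array([w(c,a,b,H[q])[:2] for a,b in zip(u,v)])
                m=P.mean(0); e,V=np.linalg.eigh(np.cov(P.T)); x=V[:,1]
                k=(P-m)@V
                rr=cv2.minAreaRect((P*1000).astype(np.float32))
                print(n,q,round(r["conf"],2),"px",u.mean().round(1),v.mean().round(1),"mean",(m*1000).round(0),"long ang",np.degrees(np.arctan2(x[1],x[0])).round(0),"ext",(np.ptp(k,axis=0)*1000).round(0),"rect",np.round(rr[0]),np.round(rr[1]),round(rr[2]))
E
python3 - <<'E'
from h import *
look()
E
```

```text
top gauge 0.64 px 391.5 230.5 mean [ 467. -238.] long ang 83.0 ext [47. 63.] rect [ 465. -239.] [55. 49.] 45
top fitting_large 0.47 px 253.4 237.7 mean [447. 139.] long ang 157.0 ext [16. 34.] rect [447. 139.] [16. 34.] 64
top fitting_small 0.59 px 289.7 166.4 mean [645.  42.] long ang -167.0 ext [136. 168.] rect [645.  43.] [167. 132.] 11
top fitting_small 0.5 px 291.9 233.5 mean [459.  34.] long ang 79.0 ext [20. 34.] rect [459.  34.] [19. 33.] 0
top silencer_one 0.57 px 422.8 183.8 mean [ 596. -326.] long ang 160.0 ext [18. 43.] rect [ 596. -326.] [18. 42.] 75
top silencer_two 0.62 px 218.6 160.4 mean [661. 240.] long ang 169.0 ext [137. 163.] rect [661. 239.] [137. 162.] 79
top silencer_two 0.57 px 444.7 236.5 mean [ 451. -383.] long ang 103.0 ext [18. 46.] rect [ 451. -384.] [17. 46.] 10
top tray_gauge 0.74 px 289.6 166.1 mean [643.  41.] long ang -168.0 ext [132. 164.] rect [644.  42.] [163. 130.] 11
top tray_gauge 0.38 px 362.5 164.8 mean [ 647. -159.] long ang -170.0 ext [133. 161.] rect [ 647. -159.] [160. 131.] 9
top tray_fitting 0.7 px 218.7 160.9 mean [658. 237.] long ang
[... 649 characters left out ...]
 0.54 px 397.7 156.1 mean [ 596. -326.] long ang 157.0 ext [12. 41.] rect [ 597. -327.] [12. 41.] 71
scene silencer_two 0.47 px 451.4 182.0 mean [ 451. -383.] long ang 106.0 ext [15. 49.] rect [ 452. -384.] [15. 49.] 18
scene tray_gauge 0.75 px 262.9 192.6 mean [636.  45.] long ang -172.0 ext [140. 195.] rect [648.  45.] [193. 138.] 10
scene tray_fitting 0.59 px 180.7 219.7 mean [647. 240.] long ang 170.0 ext [133. 178.] rect [652. 239.] [133. 178.] 79
scene tray_silencer 0.67 px 334.2 165.1 mean [ 638. -154.] long ang -175.0 ext [150. 182.] rect [ 643. -156.] [176. 145.] 8
scene tray_silencer 0.65 px 400.7 197.3 mean [ 463. -233.] long ang 123.0 ext [53. 66.] rect [ 464. -231.] [50. 67.] 26
```

Run:
```python
from h import *
T=read_camera("top");S=read_camera("scene")
def tri(a,b):
    o1,d1=ray(T,*a);o2,d2=ray(S,*b)
    s=np.linalg.lstsq(np.c_[d1,-d2],o2-o1,rcond=None)[0]
    p,q=o1+s[0]*d1,o2+s[1]*d2
    print((p+q)/2,np.linalg.norm(p-q))
tri((329,265),(372,238)); tri((317,294),(376,235)); tri((372,283),(432,212))
a=cv2.resize(T["color"][240:330,290:400],(660,540),interpolation=cv2.INTER_CUBIC)
b=cv2.resize(S["color"][170:310,330:470],(560,560),interpolation=cv2.INTER_CUBIC)
cv2.imwrite("pics/ra.png",a);cv2.imwrite("pics/rb.png",b)
```

```text
[ 0.37125432 -0.07254378  0.06835519] 0.014975880756066786
[ 0.31200518 -0.03732775  0.16368895] 0.00023178532513477433
[ 0.33028868 -0.17604801  0.13076471] 0.014653021248519199
```

View pics/ra.png

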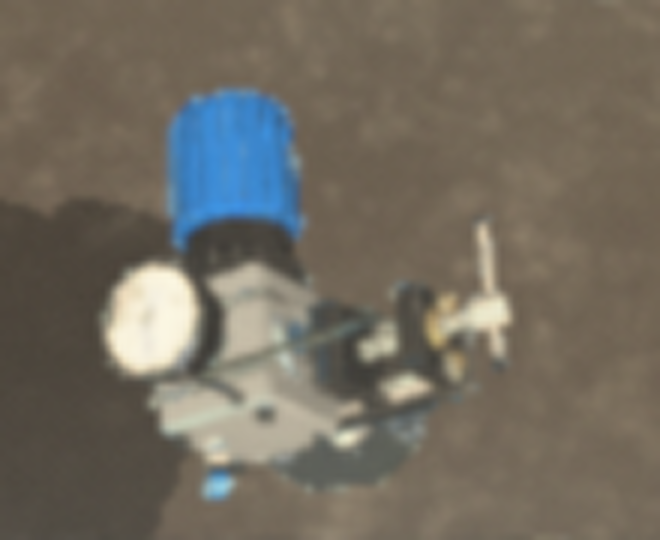

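View pics/rb.png

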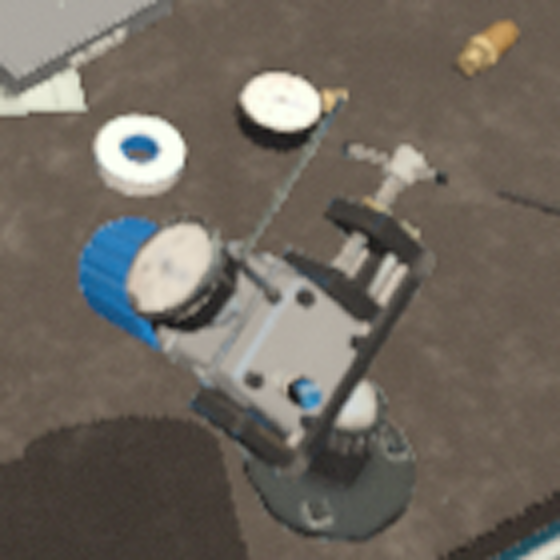

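Run:
```python
from h import *
T=read_camera("top");S=read_camera("scene")
for p in [(0,0,0),(0,0,.3),(0.208,.482,.239),(0.208,.482,.4),(.1,.24,.4)]: print(p,px(T,p),px(S,p))
def tri(a,b):
    o1,d1=ray(T,*a);o2,d2=ray(S,*b)
    s=np.linalg.lstsq(np.c_[d1,-d2],o2-o1,rcond=None)[0]
    p,q=o1+s[0]*d1,o2+s[1]*d2
    print((p+q)/2,np.linalg.norm(p-q))
tri((351,293),(414,197))
```

```text
(0, 0, 0) (np.float64(303.4172331624205), np.float64(406.6453508372182)) (np.float64(461.89154479825095), np.float64(453.2563853141739))
(0, 0, 0.3) (np.float64(296.8696899665453), np.float64(459.9891139134347)) (np.float64(542.6318265634977), np.float64(382.3177724943515))
(0.208, 0.482, 0.239) (np.float64(78.30363064308241), np.float64(345.32574182837004)) (np.float64(11.645906780544806), np.float64(460.6203616152942))
(0.208, 0.482, 0.4) (np.float64(30.783462660822067), np.float64(364.70306243299615)) (np.float64(-113.77789835721705), np.float64(410.34883344682726))
(0.1, 0.24, 0.4) (np.float64(160.79869343804674), np.float64(427.1010730190916)) (np.float64(267.1052551878309), np.float64(375.5723592217962))
[ 0.31949798 -0.11474945  0.2121425 ] 0.00047345063787164297
```

```bash
python3 -m handwheel '6 -8.6 0 0 0 0 1;12 -17.2 -3 0 0 0 1;18 -26 -6 0 0 1 1;24 -34.5 -9 0 0 1.3 1;24 -34.5 -12 0 0 1.3 1;24 -34.5 -14 0 0 1.3 0.3;24 -34.5 -14 0 0 1.3 0.3;24 -34.5 -14 0 0 1.3 0.3;24 -34.5 -14 0 0 1.3 0.3'
python3 - <<'E'
from h import *
print(robot.get_obs()["tcp_pos"],robot.get_obs()["tcp_rot"])
look(["fitting_large"])
c=read_camera("scene");cv2.imwrite("pics/s1.png",c["color"])
E
```

```text
time: 3.12
tcp_pos: [0.4475, 0.1368, 0.099]
tcp_rot: [-3.141, -0.001, 2.756]
wrist_force: [0.2, -0.6, 0.7]
opening: 0.648
[0.44754736 0.13678524 0.09901959] [-3.14124482e+00 -1.32689078e-03  2.75582614e+00]
scene fitting_large 0.5 px 259.4 267.9 mean [449. 137.] long ang 159.0 ext [20. 50.] rect [449. 135.] [20. 49.] 67
```

View pics/s1.png

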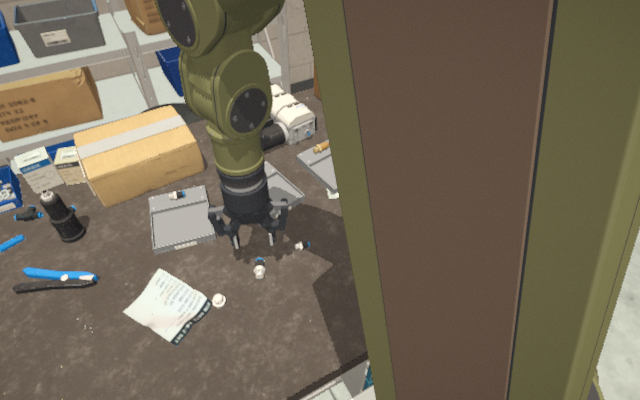

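The gripper hangs over the larger fitting, which shows at scene px (260,267), with the jaws either side of it. I'll descend and grip it.

```bash
python3 -m handwheel '0 0 -5 0 0 0 0.3;0 0 -8.8 0 0 0 0.3;0 0 -8.8 0 0 0 0.3;0 0 -8.8 0 0 0 -1;0 0 -8.8 0 0 0 -1;0 0 -8.8 0 0 0 -1;0 0 -8.8 0 0 0 -1;0 0 -8.8 0 0 0 -1;0 0 -8.8 0 0 0 -1;0 0 -8.8 0 0 0 -1'
```

```text
time: 4.62
tcp_pos: [0.4495, 0.1392, 0.0142]
tcp_rot: [3.137, 0.004, 2.76]
wrist_force: [-2.0, 0.1, 5.5]
opening: 0.23
```

```bash
python3 -m handwheel '0 0 5 0 0 0 -1;0 0 10 0 0 0 -1;4.5 3.2 10.5 0 0 0 -1;9 6.4 10.5 0 0 0 -1;14 9.7 10.5 0 0 -5 -1;19 13.1 10.5 0 0 -9 -1;19 13.1 10.5 0 0 -9 -1;19 13.1 6 0 0 -9 -1;19 13.1 6 0 0 -9 -1'
python3 - <<'E'
from h import *
for n in("top","scene"):
    c=read_camera(n);cv2.imwrite(f"pics/{n}2.png",c["color"])
a=cv2.imread("pics/scene2.png");b=cv2.imread("pics/top2.png")
cv2.imwrite("pics/b2.png",np.hstack([cv2.resize(a[150:300,100:300],(400,300)),cv2.resize(b[110:260,160:360],(400,300))]))
E
```

```text
time: 5.75
tcp_pos: [0.6356, 0.2683, 0.0713]
tcp_rot: [-3.139, -0.001, 2.603]
wrist_force: [-0.9, -0.6, -0.6]
opening: 0.227
```

View pics/b2.png

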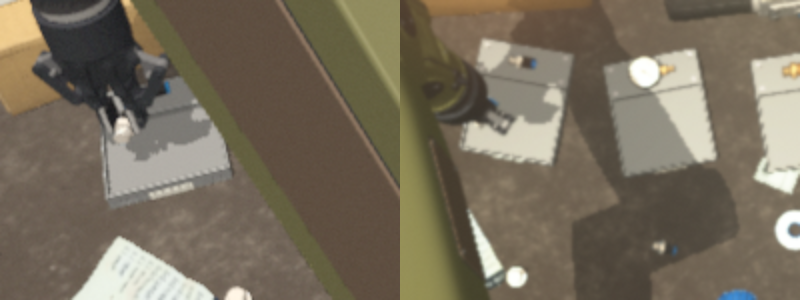

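The fitting is held over the left half of the fitting tray. I turned it the wrong way, so I'll turn it back and lower it.

```bash
python3 -m handwheel '0 0 0 0 0 10 -1;0 0 -2 0 0 20 -1;0 0 -4 0 0 20 -1;0 0 -4.4 0 0 20 -1;0 0 -4.4 0 0 20 -1'
```

```text
time: 6.48
tcp_pos: [0.6394, 0.2697, 0.0329]
tcp_rot: [3.137, 0.005, 2.951]
wrist_force: [0.7, 0.5, -0.8]
opening: 0.224
```

```bash
python3 -m handwheel '0 0 -0.6 0 0 0 -1;0 0 -0.6 0 0 0 -1;0 0 -0.6 0 0 0 -1'
```

```text
time: 6.85
tcp_pos: [0.6395, 0.2699, 0.0272]
tcp_rot: [3.137, 0.005, 2.951]
wrist_force: [0.5, 0.3, -0.6]
opening: 0.227
```

```bash
python3 -m handwheel '0 0 0 0 0 0 -0.35;0 0 0 0 0 0 -0.35;0 0 0 0 0 0 -0.35;0 0 4 0 0 0 -0.35;0 0 9 0 0 0 -0.2;0 0 9 0 0 0 0'
```

```text
time: 7.6
tcp_pos: [0.6429, 0.2713, 0.1226]
tcp_rot: [3.131, 0.014, 2.951]
wrist_force: [0.5, 0.1, 0.8]
opening: 0.502
```

```bash
python3 -m handwheel '-4 -5 0 0 0 -10 0;-8 -10 0 0 0 -20 0;-12 -15 0 0 0 -30 0;-16 -20 -1 0 0 -40 0;-18.4 -23.8 -2 0 0 -50 0;-18.4 -23.8 -2 0 0 -60 0;-18.4 -23.8 -2 0 0 -70 0;-18.4 -23.8 -2 0 0 -80 0;-18.4 -23.8 -2 0 0 -90 0;-18.4 -23.8 -2 0 0 -90 0'
python3 - <<'E'
from h import *
look(["fitting_small","fitting_large"])
for n in("top","scene"):
    c=read_camera(n);cv2.imwrite(f"pics/{n}3.png",c["color"])
a=cv2.imread("pics/scene3.png");b=cv2.imread("pics/top3.png")
cv2.imwrite("pics/b3.png",np.hstack([cv2.resize(a[150:300,150:350],(400,300)),cv2.resize(b[110:260,180:380],(400,300))]))
E
```

```text
time: 8.85
tcp_pos: [0.4583, 0.0332, 0.102]
tcp_rot: [3.132, 0.014, 1.383]
wrist_force: [0.1, 0.2, 0.2]
opening: 0.496
top fitting_large 0.56 px 205.9 167.3 mean [641. 274.] long ang 170.0 ext [23. 45.] rect [642. 274.] [45. 22.] 2
scene fitting_large 0.46 px 168.1 226.2 mean [650. 270.] long ang 172.0 ext [19. 51.] rect [650. 269.] [19. 51.] 75
```

View pics/b3.png

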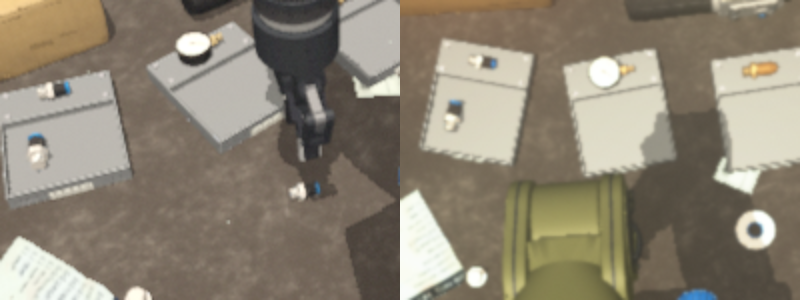

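The larger fitting lies in the left half of its tray (scene px about (168,226)). The smaller one is under the gripper at scene px (302,245).

```bash
python3 -m handwheel '0 0 -5 0 0 0 0;0 0 -8.9 0 0 0 0;0 0 -8.9 0 0 0 0;0 0 -8.9 0 0 0 -1;0 0 -8.9 0 0 0 -1;0 0 -8.9 0 0 0 -1;0 0 -8.9 0 0 0 -1;0 0 -8.9 0 0 0 -1;0 0 -8.9 0 0 0 -1;0 0 -8.9 0 0 0 -1'
```

```text
time: 10.5
tcp_pos: [0.4606, 0.0334, 0.0153]
tcp_rot: [3.128, 0.013, 1.381]
wrist_force: [-1.4, -0.1, 7.5]
opening: 0.164
```

```bash
python3 -m handwheel '0 0 5 0 0 0 -1;0 0 10 0 0 0 -1;4.2 4.5 10 0 0 0 -1;8.4 9 10 0 0 0 -1;12.6 13.6 10 0 0 0 -1;16.6 18 10 0 0 0 -1;16.6 18 10 0 0 0 -1;16.6 18 6 0 0 0 -1;16.6 18 6 0 0 0 -1'
python3 - <<'E'
from h import *
for n in("top","scene"):
    c=read_camera(n);cv2.imwrite(f"pics/{n}4.png",c["color"])
a=cv2.imread("pics/scene4.png");b=cv2.imread("pics/top4.png")
cv2.imwrite("pics/b4.png",np.hstack([cv2.resize(a[150:300,100:300],(400,300)),cv2.resize(b[110:260,160:360],(400,300))]))
E
```

```text
time: 11.62
tcp_pos: [0.623, 0.2118, 0.0726]
tcp_rot: [3.134, 0.017, 1.381]
wrist_force: [0.7, -0.0, -0.7]
opening: 0.163
```

View pics/b4.png

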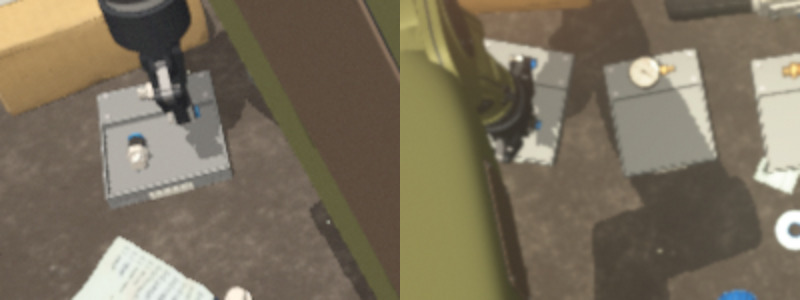

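```bash
python3 -m handwheel '0.3 0 -2 0 0 0 -1;0.3 0 -4 0 0 0 -1;0.3 0 -4.4 0 0 0 -1;0.3 0 -4.4 0 0 0 -1;0.3 0 -4.4 0 0 0 -1;0.3 0 -4.4 0 0 0 -1'
```

```text
time: 12.48
tcp_pos: [0.6294, 0.2129, 0.0327]
tcp_rot: [3.127, 0.013, 1.381]
wrist_force: [-0.5, -1.0, -0.6]
opening: 0.162
```

```bash
python3 -m handwheel '0 0 -0.45 0 0 0 -1;0 0 -0.45 0 0 0 -1;0 0 -0.45 0 0 0 -1'
```

```text
time: 12.85
tcp_pos: [0.6293, 0.2128, 0.0281]
tcp_rot: [3.127, 0.013, 1.381]
wrist_force: [0.1, 0.7, 0.3]
opening: 0.166
```

```bash
python3 -m handwheel '0 0 0 0 0 0 -0.4;0 0 0 0 0 0 -0.4;0 0 0 0 0 0 -0.4;0 0 4 0 0 0 -0.4;0 0 10 0 0 0 -0.2;0 -5 15 0 0 0 0;0 -11 18 0 0 0 0;0 -17 18 0 0 0 0;0 -23 18 0 0 0 0;0 -29 18 0 0 0 0'
python3 - <<'E'
from h import *
look(["fitting_small","fitting_large","gauge","silencer_one"],("top",))
for n in("top","scene"):
    c=read_camera(n);cv2.imwrite(f"pics/{n}5.png",c["color"])
a=cv2.imread("pics/scene5.png");b=cv2.imread("pics/top5.png")
cv2.imwrite("pics/b5.png",np.hstack([cv2.resize(a[150:300,100:300],(400,300)),cv2.resize(b[110:260,160:360],(400,300))]))
E
```

```text
time: 14.1
tcp_pos: [0.6293, -0.0754, 0.2087]
tcp_rot: [3.126, 0.013, 1.381]
wrist_force: [-0.3, 0.3, -0.3]
opening: 0.498
top fitting_small 0.62 px 226.8 171.7 mean [629. 216.] long ang 80.0 ext [14. 28.] rect [630. 216.] [14. 28.] 0
top gauge 0.71 px 391.1 230.3 mean [ 468. -237.] long ang 97.0 ext [50. 55.] rect [ 469. -236.] [49. 51.] 29
```

View pics/b5.png

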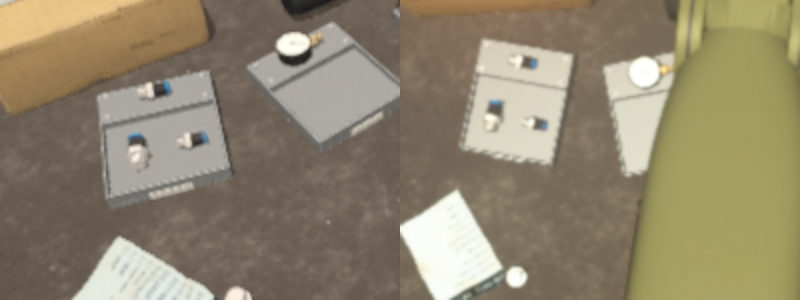

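Both fittings lie in their tray, apart from each other. Next is the gauge, so I'll fit the case centre and stem direction in the first pictures.

Run:
```python
from h import *
T=read_camera("top");S=read_camera("scene")
for n,c,(u0,u1,v0,v1) in(("top0",T,(375,412,212,248)),("scene0",S,(383,420,180,215))):
    a=cv2.imread(f"pics/{n}.png")[v0:v1,u0:u1].astype(int)
    wh=(a.min(2)>150)
    nn,l,st,ce=cv2.connectedComponentsWithStats(wh.astype(np.uint8))
    k=1+st[1:,4].argmax(); print(n,st[k],w(c,ce[k][0]+u0,ce[k][1]+v0,.020))
    br=(a[...,2]-a[...,0]>50); v,u=np.nonzero(br); 
    print("brass",len(u),w(c,u.mean()+u0,v.mean()+v0,.010))
    cv2.imwrite(f"pics/g_{n}.png",cv2.resize(a.astype(np.uint8),None,fx=10,fy=10,interpolation=cv2.INTER_NEAREST))
a=cv2.imread("pics/g_top0.png");b=cv2.imread("pics/g_scene0.png");cv2.imwrite("pics/g.png",np.hstack([cv2.resize(a,(370,360)),cv2.resize(b,(370,360))]))
```

```text
top0 [  7  10  18  18 256] [ 0.46734331 -0.23396965  0.02      ]
brass 30 [ 0.46192056 -0.26788314  0.01      ]
scene0 [  7   8  20  15 221] [ 0.47052926 -0.23624432  0.02      ]
brass 20 [ 0.46520026 -0.27169198  0.01      ]
```

View pics/g.png

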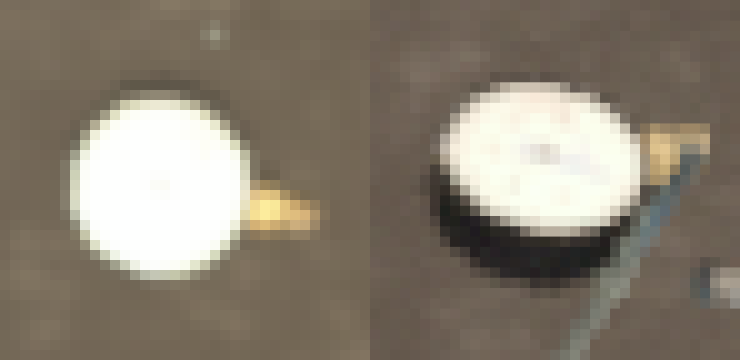

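```bash
python3 -m handwheel '-3 -5 0 0 0 0 1;-7 -10 0 0 0 0 1;-12 -14 -2 0 0 0 1;-16 -16 -5 0 0 2 1;-16 -16 -10 0 0 2 1;-16 -16 -10.9 0 0 2 1;-16 -16 -10.9 0 0 2 1;-16 -16 -10.9 0 0 2 1'
python3 - <<'E'
from h import *
for n in("top","scene"):
    c=read_camera(n);cv2.imwrite(f"pics/{n}6.png",c["color"])
a=cv2.imread("pics/scene6.png");b=cv2.imread("pics/top6.png")
cv2.imwrite("pics/b6.png",np.hstack([a[100:400,240:640],cv2.resize(b[110:290,260:500],(400,300))]))
E
```

```text
time: 15.55
tcp_pos: [0.4716, -0.2321, 0.1009]
tcp_rot: [3.124, 0.014, 1.419]
wrist_force: [0.1, 0.2, 0.8]
opening: 1.001
```

View pics/b6.png

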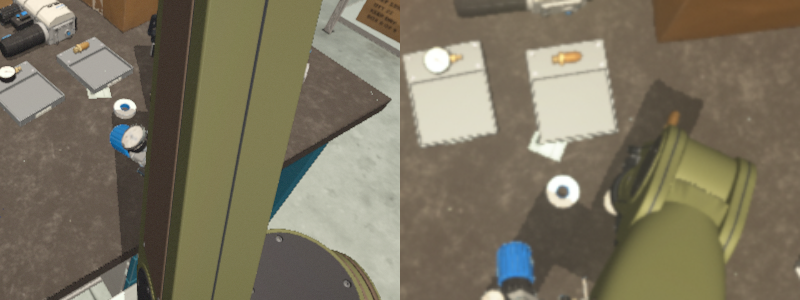

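```bash
python3 -m handwheel '-0.25 -0.3 -4.5 0 0 0 1;-0.25 -0.3 -8.8 0 0 0 1;-0.25 -0.3 -8.8 0 0 0 1;-0.25 -0.3 -8.8 0 0 0 -1;-0.25 -0.3 -8.8 0 0 0 -1;-0.25 -0.3 -8.8 0 0 0 -1;-0.25 -0.3 -8.8 0 0 0 -1;-0.25 -0.3 -8.8 0 0 0 -1;-0.25 -0.3 -8.8 0 0 0 -1'
```

```text
time: 16.77
tcp_pos: [0.4704, -0.236, 0.0154]
tcp_rot: [3.12, 0.015, 1.419]
wrist_force: [-2.0, 0.3, 8.3]
opening: 0.538
```

```bash
python3 -m handwheel '0 0 4 0 0 0 -1;0 0 9 0 0 0 -1;3 4 12 0 0 0 -1;6 9 13 0 0 5 -1;9 15 13 0 0 10 -1;12 21 13 0 0 15 -1;14.8 26 13 0 0 20 -1;14.8 28.3 13 0 0 20 -1;14.8 28.3 9 0 0 20 -1;14.8 28.3 6.5 0 0 20 -1'
python3 - <<'E'
from h import *
for n in("top","scene"):
    c=read_camera(n);cv2.imwrite(f"pics/{n}7.png",c["color"])
a=cv2.imread("pics/scene7.png");b=cv2.imread("pics/top7.png")
cv2.imwrite("pics/b7.png",np.hstack([cv2.resize(a[120:270,160:360],(400,300)),cv2.resize(b[110:260,220:420],(400,300))]))
E
```

```text
time: 18.02
tcp_pos: [0.6183, 0.0479, 0.0804]
tcp_rot: [3.12, 0.015, 1.769]
wrist_force: [0.0, -0.6, -0.4]
opening: 0.539
```

View pics/b7.png

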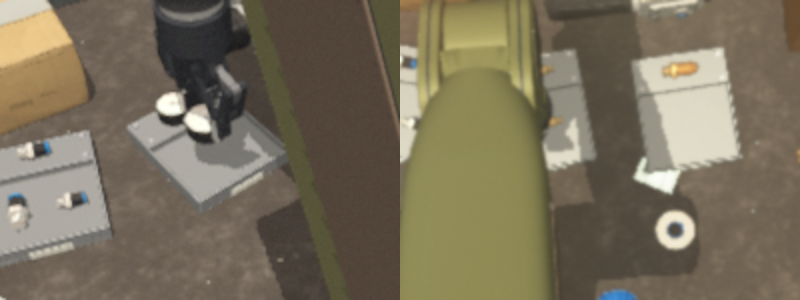

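```bash
python3 -m handwheel '0 0 -2 0 0 0 -1;0 0 -4 0 0 0 -1;0 0 -5 0 0 0 -1;0 0 -5.1 0 0 0 -1;0 0 -5.1 0 0 0 -1;0 0 -5.1 0 0 0 -1'
```

```text
time: 18.88
tcp_pos: [0.6168, 0.0472, 0.0285]
tcp_rot: [3.124, 0.015, 1.769]
wrist_force: [-0.3, -0.5, 0.0]
opening: 0.539
```

```bash
python3 -m handwheel '0 0 0 0 0 0 0.25;0 0 0 0 0 0 0.25;0 0 0 0 0 0 0.25;0 0 4 0 0 0 0.25;0 0 9 0 0 0 0.25;0 -5 14 0 0 0 0;0 -10 18 0 0 0 0;0 -16 18 0 0 0 0;-2 -22 18 0 0 0 0;-4 -28 18 0 0 0 0'
python3 - <<'E'
from h import *
look(["gauge"])
for n in("top","scene"):
    c=read_camera(n);cv2.imwrite(f"pics/{n}8.png",c["color"])
a=cv2.imread("pics/scene8.png");b=cv2.imread("pics/top8.png")
cv2.imwrite("pics/b8.png",np.hstack([cv2.resize(a[120:270,160:360],(400,300)),cv2.resize(b[110:260,220:420],(400,300))]))
E
```

```text
time: 20.12
tcp_pos: [0.5784, -0.2285, 0.2087]
tcp_rot: [3.123, 0.015, 1.769]
wrist_force: [0.8, -0.9, 0.4]
opening: 0.497
top gauge 0.63 px 287.8 174.8 mean [620.  47.] long ang 95.0 ext [51. 73.] rect [617.  44.] [69. 50.] 68
scene gauge 0.79 px 265.0 196.1 mean [629.  44.] long ang 155.0 ext [53. 64.] rect [630.  45.] [52. 63.] 50
scene gauge 0.63 px 180.8 219.4 mean [656. 239.] long ang 170.0 ext [134. 178.] rect [660. 238.] [134. 178.] 80
```

View pics/b8.png

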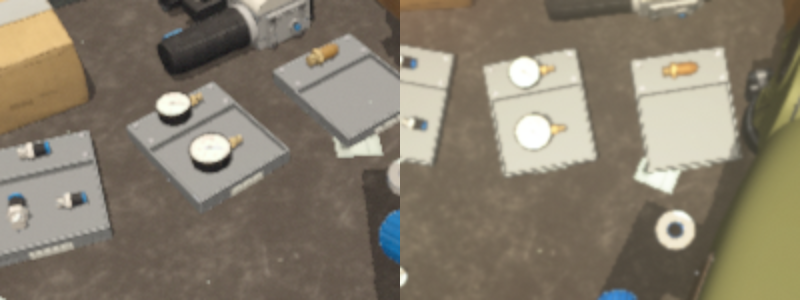

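```bash
python3 -m handwheel '0 -3 0 0 0 -10 0;1 -6 0 0 0 -20 0;1.8 -9.8 0 0 0 -30 0;1.8 -9.8 0 0 0 -40 0;1.8 -9.8 0 0 0 -50 0;1.8 -9.8 0 0 0 -60 0;1.8 -9.8 0 0 0 -70 0;1.8 -9.8 0 0 0 -80 0;1.8 -9.8 0 0 0 -90 0;1.8 -9.8 0 0 0 -100 0'
python3 - <<'E'
from h import *
o=robot.get_obs();print(o["joints"])
look(["silencer_one"])
E
```

```text
time: 21.68
tcp_pos: [0.5981, -0.3217, 0.2082]
tcp_rot: [3.124, 0.014, 0.021]
wrist_force: [1.4, 0.4, -0.2]
opening: 0.501
[-0.48318553  0.5468375   0.23361483  1.26139507 -0.02229279  2.6368712 ]
top silencer_one 0.44 px 422.6 184.1 mean [ 595. -325.] long ang 159.0 ext [15. 42.] rect [ 596. -325.] [15. 42.] 71
```

```bash
python3 -m handwheel '-0.2 -0.4 -3 0 0 -10 0;-0.2 -0.4 -7 0 0 -20 0;-0.2 -0.4 -10 0 0 -23 0;-0.2 -0.4 -10.8 0 0 -23 0;-0.2 -0.4 -10.8 0 0 -23 0;-0.2 -0.4 -10.8 0 0 -23 0'
python3 - <<'E'
from h import *
c=read_camera("scene");a=c["color"]
cv2.imwrite("pics/s9.png",cv2.resize(a[100:250,300:500],(800,600)))
c=read_camera("top");a=c["color"]
cv2.imwrite("pics/t9.png",cv2.resize(a[130:230,350:500],(800,533)))
E
```

```text
time: 22.62
tcp_pos: [0.5969, -0.3269, 0.102]
tcp_rot: [3.123, 0.011, -0.371]
wrist_force: [-0.6, 0.3, 0.1]
opening: 0.502
```

View pics/s9.png

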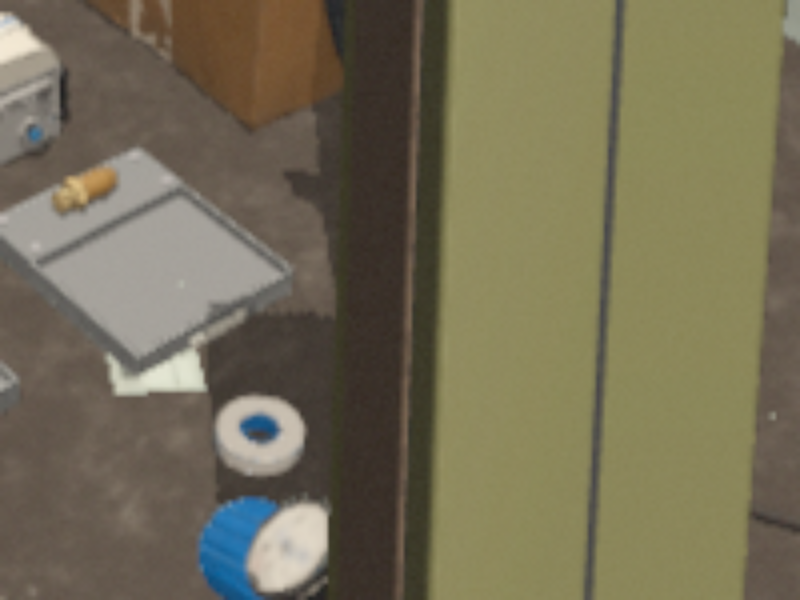

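View pics/t9.png

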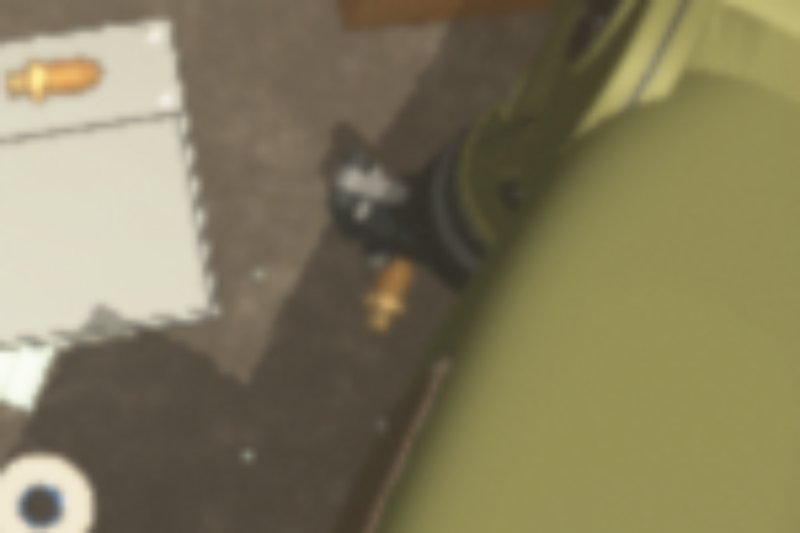

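The silencer shows at top px (423,183), below the gripper. The cardboard box keeps its distance. Descending.

```bash
python3 -m handwheel '0 0.1 -4.5 0 0 0 0;0 0.1 -8.8 0 0 0 0;0 0.1 -8.8 0 0 0 0;0 0.1 -8.8 0 0 0 -1;0 0.1 -8.8 0 0 0 -1;0 0.1 -8.8 0 0 0 -1;0 0.1 -8.8 0 0 0 -1;0 0.1 -8.8 0 0 0 -1;0 0.1 -8.8 0 0 0 -1'
```

```text
time: 23.85
tcp_pos: [0.5986, -0.327, 0.0167]
tcp_rot: [3.123, 0.006, -0.372]
wrist_force: [-0.5, -0.4, 6.1]
opening: 0.202
```

```bash
python3 -m handwheel '0 0 5 0 0 0 -1;0 0 10 0 0 0 -1;1 4 10 0 0 10 -1;2 8 10 0 0 20 -1;2.9 12 10 0 0 30 -1;2.9 13.7 10 0 0 30 -1;2.9 13.7 8 0 0 30 -1;2.9 13.7 6 0 0 30 -1;2.9 13.7 6 0 0 30 -1'
python3 - <<'E'
from h import *
for n in("top","scene"):
    c=read_camera(n);cv2.imwrite(f"pics/{n}10.png",c["color"])
a=cv2.imread("pics/scene10.png");b=cv2.imread("pics/top10.png")
cv2.imwrite("pics/b10.png",np.hstack([cv2.resize(a[100:250,250:450],(400,300)),cv2.resize(b[110:260,280:480],(400,300))]))
E
```

```text
time: 24.98
tcp_pos: [0.626, -0.1901, 0.0754]
tcp_rot: [3.124, 0.009, 0.15]
wrist_force: [-0.4, 0.2, -0.2]
opening: 0.199
```

View pics/b10.png

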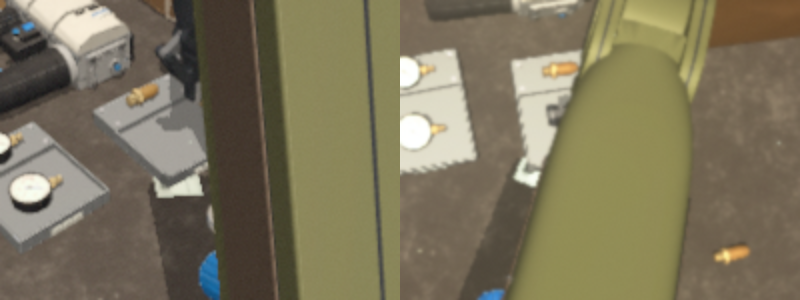

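```bash
python3 -m handwheel '0 0 -2 0 0 0 -1;0 0 -4 0 0 0 -1;0 0 -4.6 0 0 0 -1;0 0 -4.6 0 0 0 -1;0 0 -4.6 0 0 0 -1;0 0 -4.6 0 0 0 -1'
```

```text
time: 25.82
tcp_pos: [0.6284, -0.1908, 0.0323]
tcp_rot: [3.122, 0.004, 0.15]
wrist_force: [0.5, 0.8, -1.0]
opening: 0.197
```

```bash
python3 -m handwheel '0 0 -0.3 0 0 0 -1;0 0 -0.3 0 0 0 -1;0 0 -0.3 0 0 0 -0.4;0 0 -0.3 0 0 0 -0.4;0 0 -0.3 0 0 0 -0.4;0 0 4 0 0 0 -0.4;0 0 9 0 0 0 -0.2;0 0 9 0 0 0 0'
```

```text
time: 26.82
tcp_pos: [0.6319, -0.1918, 0.1274]
tcp_rot: [3.118, -0.004, 0.15]
wrist_force: [0.3, 0.7, -0.2]
opening: 0.499
```

```bash
python3 -m handwheel '-3 -3 3 0 0 10 0;-7 -7 3 0 0 20 0;-11 -11 3 0 0 30 0;-15 -15 3 0 0 40 0;-18.1 -19.1 3 0 0 50 0;-18.1 -19.1 3 0 0 60 0;-18.1 -19.1 3 0 0 70 0;-18.1 -19.1 3 0 0 80 0;-18.1 -19.1 3 0 0 90 0;-18.1 -19.1 3 0 0 97 0'
python3 - <<'E'
from h import *
look(["silencer_two","silencer_one"])
for n in("top","scene"):
    c=read_camera(n);cv2.imwrite(f"pics/{n}11.png",c["color"])
a=cv2.imread("pics/scene11.png");b=cv2.imread("pics/top11.png")
cv2.imwrite("pics/b11.png",np.hstack([cv2.resize(a[100:250,250:450],(400,300)),cv2.resize(b[110:260,280:480],(400,300))]))
E
```

```text
time: 28.08
tcp_pos: [0.4503, -0.3825, 0.1564]
tcp_rot: [3.118, -0.006, 1.847]
wrist_force: [0.4, -1.0, -0.6]
opening: 0.506
top silencer_two 0.56 px 445.3 236.3 mean [ 452. -384.] long ang 103.0 ext [22. 50.] rect [ 451. -385.] [22. 49.] 8
top silencer_two 0.5 px 289.7 165.6 mean [646.  42.] long ang -168.0 ext [133. 163.] rect [645.  43.] [164. 132.] 11
top silencer_one 0.69 px 362.0 164.6 mean [ 650. -159.] long ang -175.0 ext [138. 167.] rect [ 649. -159.] [162. 134.] 8
scene silencer_one 0.65 px 349.6 162.8 mean [ 635. -200.] long ang -178.0 ext [22. 45.] rect [ 637. -200.] [45. 22.] 3
```

View pics/b11.png

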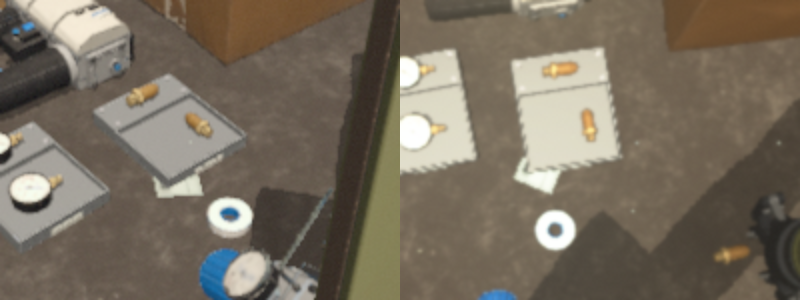

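The first silencer lies in the right half of its tray (top px about (365+62,172)). Now picking up the second.

```bash
python3 -m handwheel '0.1 -0.1 -5 0 0 -1 0;0.1 -0.1 -10 0 0 -1 0;0.1 -0.1 -14.2 0 0 -1 0;0.1 -0.1 -14.2 0 0 -1 0;0.1 -0.1 -14.2 0 0 -1 -1;0.1 -0.1 -14.2 0 0 -1 -1;0.1 -0.1 -14.2 0 0 -1 -1;0.1 -0.1 -14.2 0 0 -1 -1;0.1 -0.1 -14.2 0 0 -1 -1;0.1 -0.1 -14.2 0 0 -1 -1'
```

```text
time: 29.72
tcp_pos: [0.4532, -0.385, 0.0174]
tcp_rot: [3.115, -0.001, 1.825]
wrist_force: [0.1, 0.5, 7.4]
opening: 0.215
```

```bash
python3 -m handwheel '0 0 5 0 0 0 -1;0 0 11 0 0 0 -1;3 4 14 0 0 -10 -1;6 8 14 0 0 -20 -1;9 13 14 0 0 -30 -1;12 18 14 0 0 -40 -1;15 22 14 0 0 -50 -1;16.6 25.1 14 0 0 -60 -1;16.6 25.1 13 0 0 -70 -1;16.6 25.1 13 0 0 -80 -1'
```

```text
time: 30.98
tcp_pos: [0.619, -0.133, 0.1471]
tcp_rot: [3.116, -0.0, 0.424]
wrist_force: [-0.8, 0.3, 0.5]
opening: 0.216
```

```bash
python3 -m handwheel '0 0 -3 0 0 -10 -1;0 0 -7 0 0 -15 -1;0 0 -7 0 0 -15 -1;0 0 -7 0 0 -15 -1'
python3 - <<'E'
from h import *
for n in("top","scene"):
    c=read_camera(n);cv2.imwrite(f"pics/{n}12.png",c["color"])
a=cv2.imread("pics/scene12.png");b=cv2.imread("pics/top12.png")
cv2.imwrite("pics/b12.png",np.hstack([cv2.resize(a[100:250,250:450],(400,300)),cv2.resize(b[110:260,280:480],(400,300))]))
E
```

```text
time: 31.48
tcp_pos: [0.6197, -0.1332, 0.0785]
tcp_rot: [3.115, -0.002, 0.164]
wrist_force: [-0.1, 0.2, -0.1]
opening: 0.22
```

View pics/b12.png

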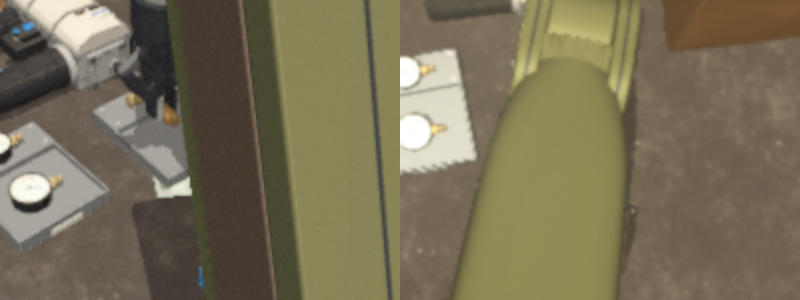

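The silencer's nose is visible in the jaws over the left half of the tray, so I'll lower it.

```bash
python3 -m handwheel '0 0 -2 0 0 0 -1;0 0 -4 0 0 0 -1;0 0 -4.8 0 0 0 -1;0 0 -4.8 0 0 0 -1;0 0 -4.8 0 0 0 -1;0 0 -4.8 0 0 0 -1'
```

```text
time: 32.33
tcp_pos: [0.6213, -0.1335, 0.0322]
tcp_rot: [3.114, -0.005, 0.163]
wrist_force: [-0.2, -0.8, 0.7]
opening: 0.221
```

```bash
python3 -m handwheel '0 0 -0.2 0 0 0 -1;0 0 -0.2 0 0 0 -1;0 0 -0.2 0 0 0 -0.4;0 0 -0.2 0 0 0 -0.4;0 0 -0.2 0 0 0 -0.4;0 0 4 0 0 0 -0.4;0 0 9 0 0 0 -0.2;-4 -5 16 0 0 0 0;-8 -11 18 0 0 0 0;-12 -17 18 0 0 0 0'
python3 - <<'E'
from h import *
look(["silencer_two","silencer_one"])
for n in("top","scene"):
    c=read_camera(n);cv2.imwrite(f"pics/{n}13.png",c["color"])
a=cv2.imread("pics/scene13.png");b=cv2.imread("pics/top13.png")
cv2.imwrite("pics/b13.png",np.hstack([cv2.resize(a[110:260,140:340],(400,300)),cv2.resize(b[110:260,190:390],(400,300))]))
cv2.imwrite("pics/c13.png",cv2.resize(a[120:220,280:400],(720,600),interpolation=cv2.INTER_CUBIC))
E
```

```text
time: 33.58
tcp_pos: [0.5286, -0.2654, 0.2072]
tcp_rot: [3.111, -0.009, 0.165]
wrist_force: [0.4, -0.7, 0.6]
opening: 0.501
top silencer_two 0.45 px 352.9 174.1 mean [ 623. -133.] long ang -174.0 ext [20. 48.] rect [ 622. -132.] [19. 48.] 90
scene silencer_one 0.57 px 349.3 162.7 mean [ 636. -199.] long ang -179.0 ext [27. 51.] rect [ 637. -200.] [51. 27.] 3
```

View pics/b13.png

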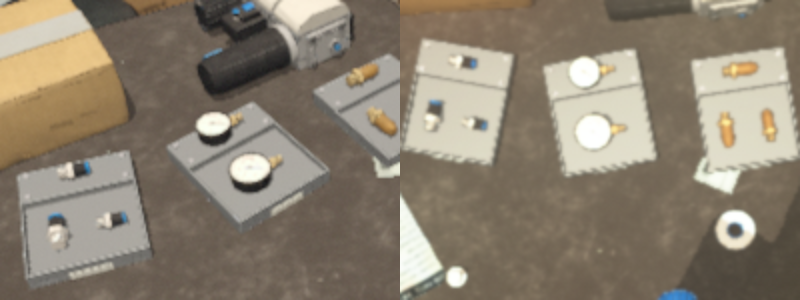

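View pics/c13.png

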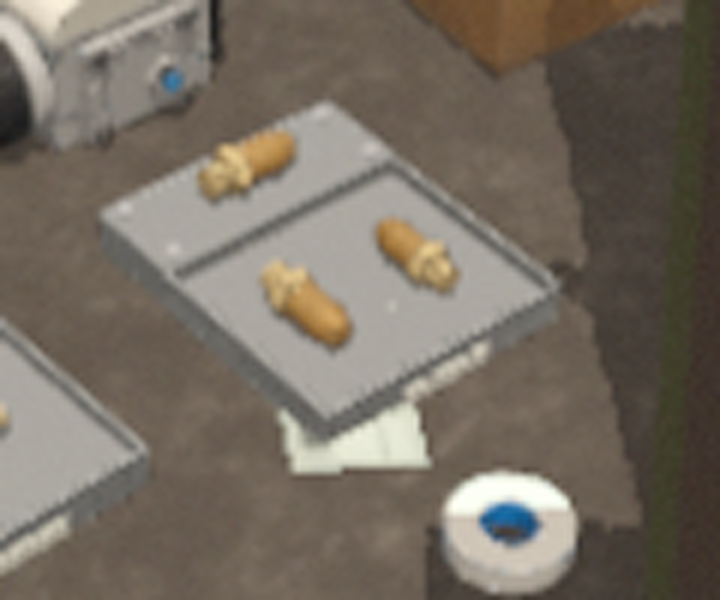

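All five parts lie flat in the right trays. In the scene view the right silencer sits at px (349,163), which at floor height gives about (0.625, -0.193), within 4 mm of where I released it. It did not roll.

Run:
```python
from plant import *
o=robot.get_obs();print(o["time"],abs(o["qvel"]).max(),o["wrist_force"])
print(hand_in())
```

```text
33.975 0.006193992973774031 [ 0.08688339  0.95282765 -0.14604248]
the job is handed in; nothing more can be done
None
```

I sorted all five parts and handed the job in at about 34 s, well under the 104 s limit. The gauge is in the middle tray, both fittings in the left tray and both silencers in the right tray. I released each part within a few millimetres of the floor contact height I had worked out.

**Last pictures:** both cameras show every part lying in the pocket of its own tray, apart from the others, with the dial up. Their positions match where I let them go to within a few millimetres. At hand-in the arm was clear at 0.2 m height with no contact force. The highest upward wrist force in the printed readings was about 8 N, as the fingers closed at bench level.

**What disagreed or could not be checked:**
- **Detectors:** they sometimes reported a whole tray as a fitting, silencer or gauge, missed parts in some views, or took a silencer for the gauge. I threw those out by size and by looking at the picture.
- **Wrong turn:** I first turned the larger fitting the wrong way above its tray, and corrected it before lowering.
- **Levelness:** I judged tilt and roll about each part's long axis only from the pictures and from how cleanly each was released. I had no direct measurement of either.

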